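# Start the bench sander with its dust extraction

### The job

Start the sander the way the workshop asks: first switch on the bench supply by pressing the raised end of its rocker fully down, then push the square key of the extractor pendant fully in, then press the small flat start button of the sander's switch box all the way in and let it come back out. Only press: leave the pendant lying where it is, do not press the big mushroom stop button beside the start button, and leave the model house, glue stick and tape roll where they are.

Things in the scene. Friction and masses are not known exactly. Their poses are not given: they have to be found in the camera images.
- power_box: Bench supply: fixed grey square box, 90 x 90 mm, 40 mm tall, one black rocker in a low frame in the middle of its top. Origin: centre of its underside; z up; x points from the rocker's middle towards its ON end.
- rocker (a joint): Tilt of the rocker, a flat black bar 58 mm long (along the box's x), 28 mm wide, 8 mm thick, that seesaws about its middle, 50 mm above the bench. 0 rad = off: the ON end (marked with a short pale bar) is raised by 0.2 rad. 0.4 rad = on, that end fully down. No spring: it stays where it is left; turning takes about 0.05 N m (2 to 7 N at the end).
- rocker_on (a point): Place to press on the rocker: on its upper face, 21 mm from its middle towards the ON end, on the pale bar. About 58 mm above the bench when off, 8 mm lower when on. It moves with the rocker.
- pendant: Extractor pendant: loose grey hand switch lying flat, 110 x 60 mm, 24 mm tall, 0.3 kg, one square black key near one end, four thin grooves near the other. Origin: centre of its underside; x along its length towards the key, z up.
- key (a joint): How far the square key is pushed in: 0 m = out, 0.008 m = fully in. No spring: it stays in where it is left; pushing takes about 3 N straight down.
- key_top (a point): Centre of the top face of the square black key, 30 x 30 mm, 22 mm from the pendant's middle. It stands 12 mm above the pendant's top (36 mm above the bench) when out and 4 mm when in. It moves with the key.
- station: Sander switch box: fixed aluminium box, 80 x 160 mm, 50 mm tall, with the start and stop buttons on its top, 80 mm apart along its length; which is at which end varies. Origin: centre of its underside; y along its length, z up.
- start (a joint): How far the start button is pressed: 0 m = out, 0.006 m = fully in. Sprung: it comes back out; fully in takes about 5 N straight down.
- start_top (a point): Centre of the top of the start button, a small flat grey disc 30 mm across in a low black collar 46 mm across and 12 mm tall; top 72 mm above the bench, 10 mm above its collar. It moves with the button.
- stop (a joint): How far the stop button is pressed: 0 m = out, 0.006 m = in. Sprung. Must not be pressed.
- stop_top (a point): Centre of the top of the stop button, a domed grey mushroom 42 mm across on a narrower stem in a black collar, 86 mm above the bench.
- model_house: Loose pink model house with flat cardboard roof 110 x 140 mm, 60 mm tall and a chimney to 74 mm. Leave alone. Origin: centre of its underside.
- glue_stick: Loose standing glue stick, 30 mm across, 78 mm tall, white with yellow cap. Leave alone. Origin: centre of its underside.
- tape_roll: Loose roll of tape lying flat, 70 mm across, 24 mm tall. Leave alone. Origin: centre of its underside.

How it is judged (in metres and radians):
On the way, in this order (a step that is already met when the one before it is completed fails the run):
1. the rocker is switched on (value of joint rocker above 0.35 rad), for 0.1 s.
2. the square key is pushed in (value of joint key above 0.0065 m), for 0.1 s.
3. the start button is pressed in (value of joint start above 0.0045 m), for 0.05 s.
At the end, for the whole second after the job is handed in: The rocker is on (over 0.35 of 0.4 rad), the square key is in (over 6.5 of 8 mm), start and stop buttons are out (under 1.5 mm), the pendant lies flat within 40 mm of where it was, and the model house, glue stick and tape roll stand within 30 mm of where they were (value of joint rocker above 0.35 rad and value of joint key above 0.0065 m and value of joint each of start, stop below 0.0015 m and height (world z) of pendant below 0.005 m and angle between pendant's own z axis and vertical below 0.1 rad and distance of pendant from where it was at the start of the episode below 0.04 m and linear speed of pendant below 0.02 m/s and distance of each of model_house, glue_stick, tape_roll from where it was at the start of the episode below 0.03 m and angle between each of model_house, glue_stick, tape_roll's own z axis and vertical below 0.4 rad); the robot touches nothing.
It fails at once if the square key is pushed in before the rocker is switched on (value of joint key above 0.004 m and value of joint rocker below 0.33 rad).
It fails at once if the start button is pressed before the square key is in (value of joint start above 0.003 m and value of joint key below 0.0055 m).
It fails at once if the mushroom stop button is pressed (more than 2 mm) (value of joint stop above 0.002 m).
It fails at once if the pendant is lifted (15 mm), tipped (0.3 rad) or pushed away (40 mm) (height (world z) of pendant above 0.015 m or angle between pendant's own z axis and vertical above 0.3 rad or distance of pendant from where it was at the start of the episode above 0.04 m).
It fails at once if the model house, glue stick or tape roll is moved (30 mm) or tipped (0.4 rad) (distance of any of model_house, glue_stick, tape_roll from where it was at the start of the episode above 0.03 m or angle between any of model_house, glue_stick, tape_roll's own z axis and vertical above 0.4 rad).
It also fails if it takes over 56 s, if anything falls off the work surface, if the arm or the gripper's body presses on something with over 40 N, if the wrist force passes 120 N, or if a joint passes its speed limit or range.

### The arm

A 7-joint arm with a two-finger parallel gripper is mounted at the origin on the work surface. World frame = base frame: x ahead of the robot, y to its left, z up, the work surface at z = 0. Lengths are in mm, angles in rad, forces in N, time in s.
With the tool pointing down it reaches from about 425 to 800 mm from the base axis. Payload 8.3 kg.
Tool frame: the origin (TCP) lies on the centre line of the jaws, within the pads' length; the fingertips stand 17 mm ahead of it and the grasp point (between the pads) lies 2 mm behind it (arm.nose_length is the distance from the TCP to the fingertips, in mm); z points along the fingers, y is the direction in which the jaws open and shut (so a half turn about z gives the same grasp; the last joint's range is limited). The gripper opens to 85 mm and grips with 20 to 120 N. Pads are 22 mm wide; open, the fingers measure 114 mm over their backs; the gripper's body (76 mm by 85 mm) begins 54 mm behind the grasp point. The pads swing forward as they close: fully open they stand 13 mm farther back than shut.
Start: joints at [-1.198, 0.383, 0.016, 1.37, -0.006, 1.388, -0.046], TCP at [263.784, 566.588, 248.279] pointing down, gripper open.
Joint ranges: [-2.95, 2.95], [-0.25, 2.06], [-1.52, 1.56], [0.18, 2.33], [-1.44, 4.58], [0.02, 2.06], [-3.01, 3.01]. Speed limits (rad/s): [2.39, 2.39, 3.01, 3.01, 3.14, 3.14, 3.14].

### API

Orientations are given as a rotation vector (axis times angle).
In Python, from plant import arm gives the robot as it stands.
- The arm moves only by the shell command python3 -m creep 'ROWS' [FORCE]. ROWS is JSON, a list of rows, each a list of 5 numbers: the shift along the tool's x, y, z in units of 40 mm (1.0 is 40 mm), then the turn about the tool's z in units of 5 degrees (1.0 is 5 degrees), then the opening, from 0 (shut) to 1 (fully open). In form: [[tx, ty, tz, twist, jaw], ...]. A call has 1 to 8 rows; each row is the pose to reach, as a shift and turn from the pose commanded when the call began, along the tool's axes at that moment; what a row does not reach only later rows make up. A row lasts 1/12 s, in which the tool goes at most 41.7 mm and 7.16 degrees, less where a joint would pass 70% of its speed; a pose out of reach is approached as far as the arm can. A call with a gripper value outside its range is refused whole. The fingers move at their own pace and stop on an object; FORCE is the grip in N (left out, the last holds). Time passes only in rows, so rows that repeat a pose let the fingers close. It gives the time, the measured TCP pose, the force and the opening at its end, in the units of the state.
- arm.sense(): the state, without advancing time (a new reading comes with each control period).
- arm.grab_frame(name): name is "scene" or "top" or "wrist"; returns a dict with "color" (480x640x3 uint8, blue, green, red), "camera_matrix" (3x3 intrinsics, pixels), "R" (3x3) and "t" (3): a world point X has camera coordinates R X + t; the wrist camera has in their place "T_tool_cam" (4x4, takes a point from camera to tool coordinates, whose origin is the TCP and whose axes are the flange's). Camera axes: x right, y down, z forward; pixel columns grow to the right and rows downward; lengths in mm; the calibration is good to about 2 mm. A picture is of the moment at which its call begins: read the wrist's pose just before it. There is no depth.
- arm.close_job(): hands the job in, once; it reports no verdict.
The state is a dict: "t": time; "joint_positions": joint angles; "dq": joint speeds; "joint_efforts": joint torques, N m; "ee_pos": TCP position; "tcp_rot": TCP orientation; "ft_force": force on the tool from outside, world axes, zero at the start; "wrist_torque": the same for the moment, N m; "gripper_width": finger opening in mm.
Only numpy, scipy, OpenCV 4.12 (cv2) and the standard library are available. Lean on these libraries where they do the work, as an engineer would, in place of code of your own. Each camera call takes 0.05 s, during which the arm holds its last target.

## Working session

There is one attempt and no reset: what is moved stays moved. The work goes in short steps, Python scripts to look and compute and a shell command to move; the robot and the scene stay as the last step left them, time stands still between calls to the robot, and variables do not carry over. Pictures are saved under pics/ and viewed, and the job is handed in when it is done.

```bash
ls; mkdir -p pics; python3 - <<'E'
from plant import arm
import cv2
s=arm.sense(); print({k:s[k] for k in ['t','ee_pos','tcp_rot','ft_force','gripper_width']})
for n in ['scene','top']:
    f=arm.grab_frame(n); cv2.imwrite(f'pics/{n}0.png',f['color']); print(n,f['camera_matrix'],f['R'],f['t'])
E
```

```text
pics
{'t': 0.0, 'ee_pos': array([263.56862569, 566.17260962, 247.27420862]), 'tcp_rot': array([-0.67886479, -3.06698339,  0.00307467]), 'ft_force': array([ 0.42075047, -0.34116646,  0.65784603]), 'gripper_width': 85.09011012757468}
scene [[460.78113978   0.         314.65590536]
 [  0.         460.78113978 240.57148147]
 [  0.           0.           1.        ]] [[-0.7011915   0.71281173 -0.01516316]
 [ 0.51148027  0.48809811 -0.70721155]
 [-0.49670757 -0.50364638 -0.70683938]] [ 405.63459258 -238.8237309  1344.7176035 ]
top [[520.44094648   0.         315.92602008]
 [  0.         520.44094648 231.14809098]
 [  0.           0.           1.        ]] [[ 2.55204567e-04 -9.99807940e-01  1.95963918e-02]
 [-9.81167004e-01 -4.03561284e-03 -1.93119197e-01]
 [ 1.93161190e-01 -1.91780482e-02 -9.80979591e-01]] [ -13.67526385  595.48132797 1038.36490672]
```

View pics/scene0.png

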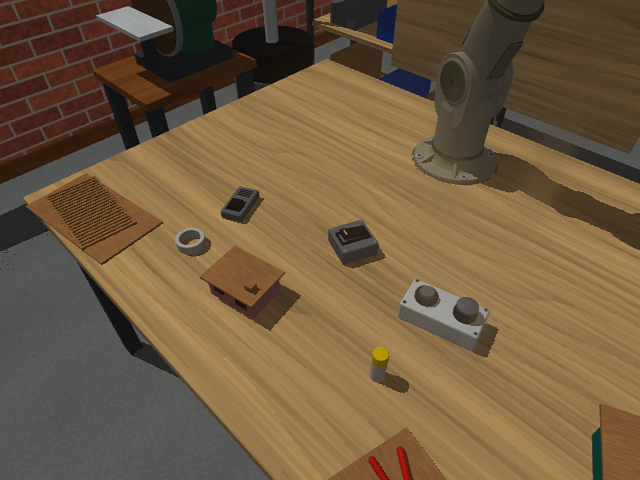

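View pics/top0.png

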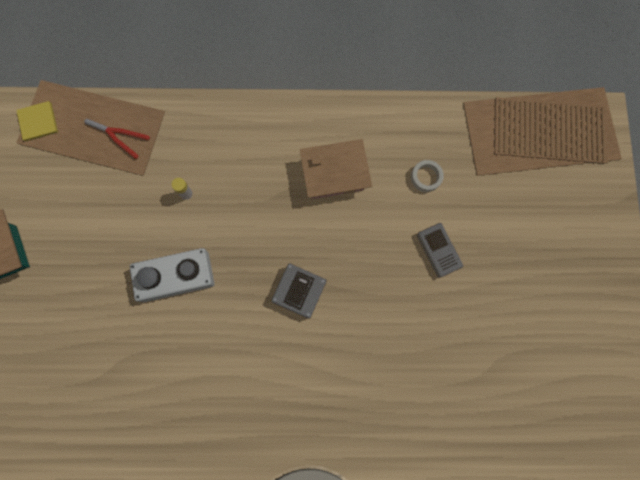

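```bash
python3 - <<'E'
import cv2, numpy as np
t=cv2.imread('pics/top0.png'); s=cv2.imread('pics/scene0.png')
def c(i,x,y,w,h,k): return cv2.resize(i[y:y+h,x:x+w],None,fx=k,fy=k,interpolation=cv2.INTER_CUBIC)
a=np.hstack([c(t,120,235,100,75,4),c(t,255,250,100,75,4)]); b=np.hstack([c(t,400,215,100,75,4),c(s,320,210,100,75,4)])
cv2.imwrite('pics/crop0.png',np.clip(np.vstack([a,b])*1.5,0,255).astype('uint8'))
E
```

```text
(no output)
```

View pics/crop0.png

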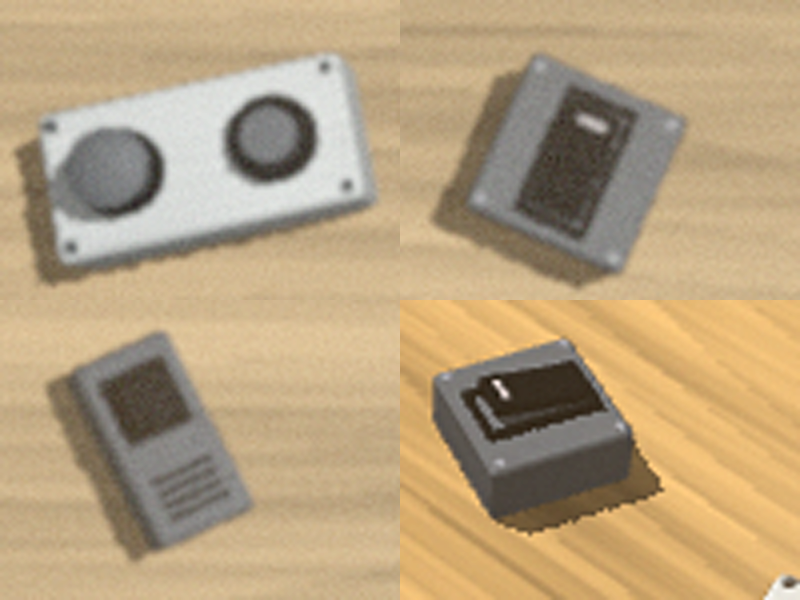

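```bash
cat >h.py <<'E'
import numpy as np, cv2
from scipy.spatial.transform import Rotation as Ro
from plant import arm
K=np.array([[520.44094648,0,315.92602008],[0,520.44094648,231.14809098],[0,0,1]])
R=np.array([[2.55204567e-04,-9.99807940e-01,1.95963918e-02],[-9.81167004e-01,-4.03561284e-03,-1.93119197e-01],[1.93161190e-01,-1.91780482e-02,-9.80979591e-01]])
t=np.array([-13.67526385,595.48132797,1038.36490672])
def px(u,v,z,K=K,R=R,t=t):
    d=R.T@np.linalg.inv(K)@[u,v,1]; o=-R.T@t
    return o+d*(z-o[2])/d[2]
def wristpx(f,s,u,v,z):
    Rw=Ro.from_rotvec(s['tcp_rot']).as_matrix(); T=f['T_tool_cam']
    o=Rw@T[:3,3]+s['ee_pos']; d=Rw@T[:3,:3]@np.linalg.inv(f['camera_matrix'])@[u,v,1]
    return o+d*(z-o[2])/d[2]
def rel(target):
    s=arm.sense(); M=Ro.from_rotvec(s['tcp_rot']).as_matrix()
    return M.T@(np.array(target)-s['ee_pos'])/40
E
python3 - <<'E'
from h import *
for n,u,v,z in [('start',187,268.75,72),('stop',148,278,80),('bar',303,280.75,58),('key',436.25,239.75,36),
 ('box1',255+540/4-100,250+65/4,40),('box2',255+683/4-100,250+124/4,40),('box3',255+480/4-100,250+198/4,40),('box4',255+613/4-100,250+258/4,40),
 ('p1',400+18,215+75/4,24),('p2',400+162/4,215+33/4,24),('p3',400+250/4,215+205/4,24),('p4',400+160/4,215+248/4,24),('house',336,165,60),('glue',180,186,78)]:
    p=px(u,v,z); print(n,p.round(1),np.hypot(*p[:2]).round())
s=arm.sense();print(Ro.from_rotvec(s['tcp_rot']).as_matrix().round(3),s['t'],arm.nose_length)
f=arm.grab_frame('wrist');print(f['T_tool_cam'])
print(rel([500,400,248]))
E
```

```text
start [513.5 251.   72. ] 572.0
stop [493.6 326.5  80. ] 592.0
bar [490.9  14.3  58. ] 491.0
key [ 582.1 -272.    36. ] 642.0
box1 [523.3  42.   40. ] 525.0
box2 [492.3 -33.4  40. ] 493.0
box3 [453.5  72.6  40. ] 459.0
box4 [422.6   3.2  40. ] 423.0
p1 [ 597.4 -235.7   24. ] 642.0
p2 [ 621. -286.   24.] 684.0
p3 [ 526.4 -329.4   24. ] 621.0
p4 [ 503.  -279.5   24. ] 575.0
house [740.9 -55.7  60. ] 743.0
glue [686.7 272.6  78. ] 739.0
[[-0.907  0.422 -0.001]
 [ 0.422  0.907 -0.002]
 [-0.    -0.002 -1.   ]] 0.1 17.0
[[-8.29570769e-04 -9.58662578e-01 -2.84544149e-01  7.15038150e+01]
 [ 9.99999655e-01 -8.07176394e-04 -1.95964948e-04  8.75073830e-01]
 [-4.18130580e-05 -2.84544214e-01  9.58662917e-01 -1.25235355e+02]
 [ 0.00000000e+00  0.00000000e+00  0.00000000e+00  1.00000000e+00]]
[-7.11225211 -1.27531082 -0.01048791]
```

```bash
python3 - <<'E'
from h import *
print(rel([492,14,150])); f=arm.grab_frame('top')
E
python3 -m creep '[[-1,-0.4,0,0,0],[-2,-0.9,0,0,0],[-3,-1.4,0,0,0],[-4,-1.8,0,0,0],[-5,-2.3,0,0,0],[-6,-2.7,0,0,0],[-7,-3.2,0,0,0],[-8,-3.6,0,0,0]]'
python3 - <<'E'
from h import *
print(rel([492,14,150]),arm.sense()['ee_pos'])
E
```

```text
[-11.0034458  -10.10465451   2.45249844]
t: 0.87
ee_pos: [482.0, 312.2, 248.4]
tcp_rot: [-0.679, -3.067, -0.0]
ft_force: [1.0, 0.5, -0.6]
gripper_width: 0.2
[-3.37332598 -6.65350804  2.45833453] [482.00826297 312.21150394 248.37232217]
```

```bash

python3 -m creep '[[-0.4,-0.9,0,0,0],[-0.8,-1.8,0,0,0],[-1.2,-2.7,0,0,0],[-1.6,-3.6,0,0,0],[-2.1,-4.5,0,0,0],[-2.5,-5.4,0,0,0],[-3,-6.4,0,0,0],[-3,-6.5,0,0,0]]'
python3 -m creep '[[0,0,0.4,0,0],[0,0,0.8,0,0],[0,0,1,0,0],[0,0,1,0,0],[0,0,1,0,0]]'
python3 - <<'E'
from h import *
print(rel([492,14,150]))
s=arm.sense();f=arm.grab_frame('wrist');cv2.imwrite('pics/w1.png',f['color']);print(s['ee_pos'],s['tcp_rot'],f['camera_matrix'])
E
```

```text
t: 1.53
ee_pos: [480.1, 19.4, 248.8]
tcp_rot: [0.694, 3.063, -0.003]
ft_force: [0.1, -0.4, -0.5]
gripper_width: 0.1
t: 1.95
ee_pos: [480.0, 28.1, 208.2]
tcp_rot: [-0.678, -3.067, 0.001]
ft_force: [-0.0, -0.3, -0.1]
gripper_width: -0.1
[-0.42046797 -0.1916169   1.45582191]
[480.03756508  28.06104376 208.23977722] [-6.78115887e-01 -3.06663823e+00  8.44736175e-04] [[338.79658204   0.         327.84792487]
 [  0.         338.79658204 235.49332417]
 [  0.           0.           1.        ]]
```

View pics/w1.png

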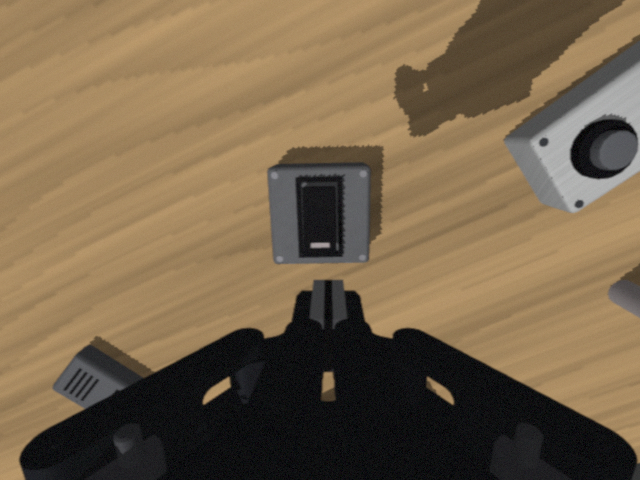

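```bash

python3 - <<'E'
from h import *
s=arm.sense();f=arm.grab_frame('wrist')
print('bar',wristpx(f,s,320,245,58),'start',wristpx(f,s,613,149,72))
print(*[wristpx(f,s,u,v,40)[:2].round(1) for u,v in [(270,164),(369,163),(369,263),(275,263)]])
p=wristpx(f,s,320,245,58)
print(rel([p[0]+1,p[1],100]))
E
```

```text
bar [495.16494972  14.75092669  58.        ] start [515.52583784 248.61520753  72.        ]
[416.7   4.3] [451.6  81.1] [535.4  45.5] [498.6 -33.5]
[-0.48861495 -0.14090186  2.72824355]
```

```bash

python3 -m creep '[[-0.25,-0.07,0.8,0,0],[-0.5,-0.15,1.6,0,0],[-0.5,-0.15,2.4,0,0],[-0.5,-0.15,3,0,0],[-0.5,-0.15,3.15,0,0],[-0.5,-0.15,3.25,0,0],[-0.5,-0.15,3.25,0,0]]'
python3 - <<'E'
from h import *
s=arm.sense();f=arm.grab_frame('wrist');cv2.imwrite('pics/w2.png',f['color']);print(s['ee_pos'],s['ft_force'])
E
```

```text
t: 2.63
ee_pos: [496.4, 14.1, 79.0]
tcp_rot: [0.678, 3.067, 0.0]
ft_force: [0.1, -0.8, 0.7]
gripper_width: 0.1
[496.41385702  14.11180642  79.00041542] [ 0.10217894 -0.80579894  0.70005681]
```

View pics/w2.png

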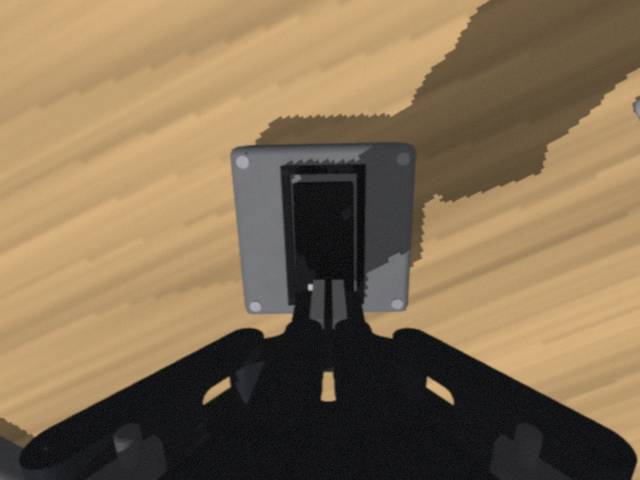

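```bash

python3 -m creep '[[0,0,0.08,0,0],[0,0,0.14,0,0],[0,0,0.2,0,0],[0,0,0.25,0,0],[0,0,0.28,0,0],[0,0,0.28,0,0],[0,0,0.28,0,0]]'
python3 -m creep '[[0,0,0.03,0,0],[0,0,0.05,0,0],[0,0,0.05,0,0]]'
```

```text
t: 3.27
ee_pos: [497.0, 13.9, 67.8]
tcp_rot: [0.679, 3.065, 0.001]
ft_force: [5.0, -1.3, 4.3]
gripper_width: 0.2
t: 3.52
ee_pos: [497.2, 13.9, 67.3]
tcp_rot: [0.679, 3.065, 0.002]
ft_force: [-2.1, -0.5, 23.2]
gripper_width: -0.3
```

```bash

python3 -m creep '[[0,0,-0.5,0,0],[0,0,-1.4,0,0],[0.5,0,-2.3,0,0],[1,0,-3.2,0,0],[1,0,-3.5,0,0],[1,0,-3.5,0,0],[1,0,-3.5,0,0]]'
python3 - <<'E'
from h import *
s=arm.sense();f=arm.grab_frame('wrist');a=f['color'][120:300,220:420];g=arm.grab_frame('scene')['color'][210:285,320:420];
a=cv2.resize(a,(400,360),interpolation=2);g=cv2.resize(g,(400,300),interpolation=2)
cv2.imwrite('pics/w3.png',np.hstack([np.vstack([a]),np.vstack([g,np.zeros((60,400,3),'uint8')])]));print(s['ee_pos'],s['ft_force'])
E
```

```text
t: 4.1
ee_pos: [458.9, 31.0, 204.9]
tcp_rot: [-0.678, -3.067, -0.0]
ft_force: [-0.2, 0.7, -0.6]
gripper_width: -0.1
[458.94973735  31.03523007 204.90711656] [-0.15460388  0.67184849 -0.59430134]
```

View pics/w3.png

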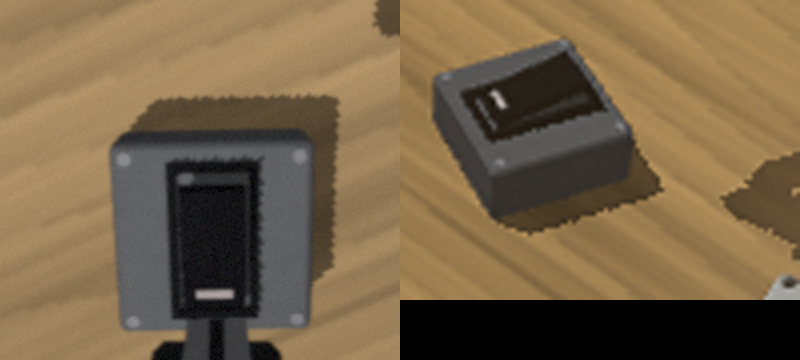

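```bash

python3 - <<'E'
from h import *
f=arm.grab_frame('scene')
def cen(i):
    c=i[222:245,335:360].min(axis=2).astype(float); w=np.clip(c-110,0,None)
    n,l,st,ce=cv2.connectedComponentsWithStats((w>0).astype('uint8')); print(st.tolist())
    y,x=np.mgrid[222:245,335:360]
    for k in range(1,n):
        m=w*(l==k); print(k,(m*x).sum()/m.sum(),(m*y).sum()/m.sum())
cen(cv2.imread('pics/scene0.png')); cen(f['color'])
c=np.array([475.6,24.4,50]);d=np.array([.92,-.39,0])
for q in [-.2,0,.1,.15,.2]:
    p=c+d*(21*np.cos(q)-4*np.sin(q))+np.array([0,0,-21*np.sin(q)+4*np.cos(q)])
    x=f['camera_matrix']@(f['R']@p+f['t']); print(q+.2,x[:2]/x[2])
E
```

```text
[[0, 0, 25, 23, 569], [8, 8, 4, 4, 6]]
1 344.7083333333333 231.54861111111111
[[0, 0, 25, 23, 569], [8, 11, 3, 4, 6]]
1 344.21830985915494 234.5
0.0 [344.91661091 232.34068717]
0.2 [345.0097713  233.58492109]
0.30000000000000004 [345.18039462 234.18819872]
0.35 [345.29592917 234.48243431]
0.4 [345.43117403 234.77074843]
```

```bash

python3 - <<'E'
from h import *
print(rel([571,-267,160]))
E
```

```text
[-5.69360952 -5.54938586  1.07870412]
```

```bash

python3 -m creep '[[-0.7,-0.7,0,0,0],[-1.4,-1.4,0,0,0],[-2.1,-2.1,0,0,0],[-2.8,-2.8,0,0,0],[-3.5,-3.5,0.2,0,0],[-4.2,-4.2,0.4,0,0],[-4.9,-4.9,0.7,0,0],[-5.6,-5.5,1,0,0]]'
python3 -m creep '[[0,0,0,0,0],[0,0,0,0,0],[0,0,0,0,0],[0,0,0,0,0]]'
python3 - <<'E'
from h import *
s=arm.sense();f=arm.grab_frame('wrist');cv2.imwrite('pics/w4.png',f['color']);print(s['ee_pos'])
E
```

```text
t: 4.92
ee_pos: [569.1, -266.0, 162.7]
tcp_rot: [-0.68, -3.064, 0.001]
ft_force: [1.1, -0.1, 0.6]
gripper_width: 0.1
t: 5.25
ee_pos: [569.8, -261.8, 164.7]
tcp_rot: [-0.677, -3.067, -0.001]
ft_force: [-0.3, 0.2, -0.1]
gripper_width: 0.1
[ 569.77499484 -261.84762636  164.69961137]
```

View pics/w4.png

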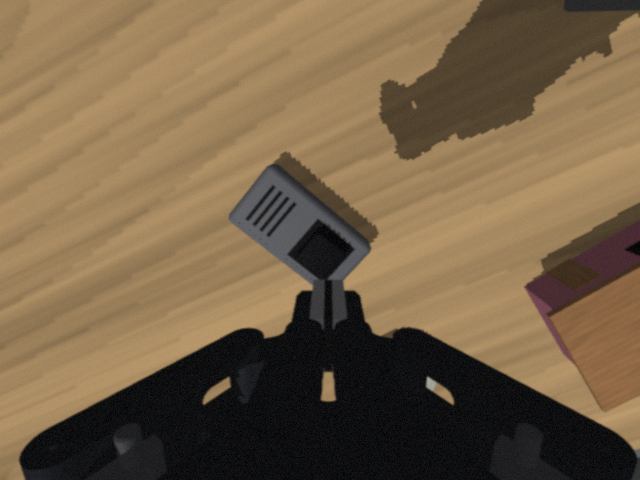

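```bash

python3 - <<'E'
from h import *
s=arm.sense();f=arm.grab_frame('wrist')
print(wristpx(f,s,321,250,36));print(rel([583,-272,70]))
c=cv2.resize(f['color'][150:300,220:390],None,fx=4,fy=4,interpolation=2);cv2.imwrite('pics/w4c.png',np.clip(c*1.7,0,255).astype('uint8'))
E
```

```text
[ 582.71060827 -272.45776553   36.        ]
[-0.39854327 -0.10236672  2.39117555]
```

View pics/w4c.png

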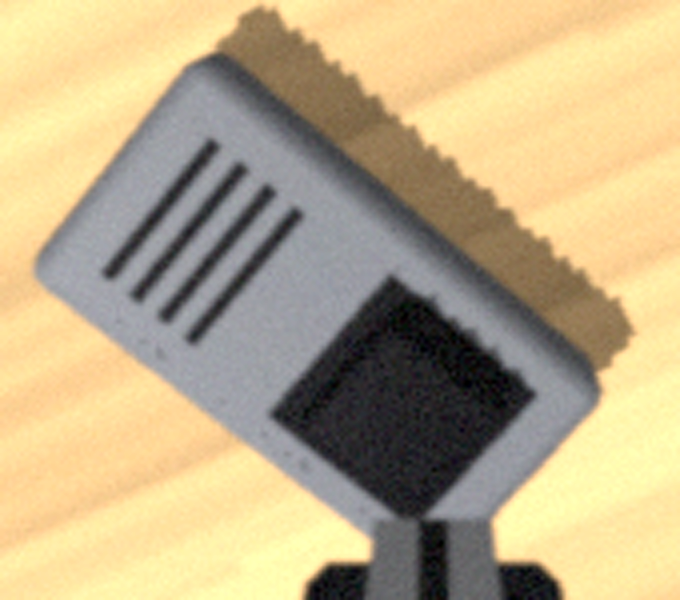

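```bash

python3 -m creep '[[-0.2,-0.05,0.6,0,0],[-0.4,-0.1,1.4,0,0],[-0.4,-0.1,2.1,0,0],[-0.4,-0.1,2.5,0,0],[-0.4,-0.1,2.6,0,0],[-0.4,-0.1,2.6,0,0],[-0.4,-0.1,2.6,0,0]]'
python3 -m creep '[[0,0,0.06,0,0],[0,0,0.12,0,0],[0,0,0.18,0,0],[0,0,0.24,0,0],[0,0,0.3,0,0],[0,0,0.34,0,0],[0,0,0.34,0,0],[0,0,0.34,0,0]]'
python3 -m creep '[[0,0,0.02,0,0],[0,0,0.04,0,0],[0,0,0.04,0,0]]'
```

```text
t: 5.93
ee_pos: [583.4, -273.3, 62.7]
tcp_rot: [0.677, 3.066, -0.0]
ft_force: [0.2, 0.3, -0.0]
gripper_width: -0.1
t: 6.6
ee_pos: [582.6, -273.6, 47.4]
tcp_rot: [-0.679, -3.067, 0.0]
ft_force: [0.6, 0.4, 0.8]
gripper_width: -0.2
t: 6.85
ee_pos: [582.6, -273.6, 45.8]
tcp_rot: [-0.679, -3.067, 0.0]
ft_force: [0.9, -0.4, 1.4]
gripper_width: -0.1
```

```bash

python3 -m creep '[[0,0,0.025,0,0],[0,0,0.05,0,0],[0,0,0.05,0,0]]'
python3 -m creep '[[0,0,0.02,0,0],[0,0,0.03,0,0],[0,0,0.03,0,0]]'
```

```text
t: 7.1
ee_pos: [582.6, -273.7, 45.1]
tcp_rot: [0.679, 3.067, 0.001]
ft_force: [-4.1, 3.1, 11.9]
gripper_width: -0.3
t: 7.35
ee_pos: [582.6, -273.7, 45.0]
tcp_rot: [0.679, 3.067, 0.001]
ft_force: [-8.4, 4.6, 21.8]
gripper_width: -0.1
```

```bash

python3 -m creep '[[0,0,-0.4,0,0],[0,0,-1.2,0,0],[0,0,-2.1,0,0],[0.3,0.3,-3,0,0],[0.4,0.2,-3.6,0,0],[0.4,0.2,-3.6,0,0],[0.4,0.2,-3.6,0,0]]'
python3 - <<'E'
from h import *
s=arm.sense();f=arm.grab_frame('wrist');print(s['ee_pos'],s['ft_force'])
cv2.imwrite('pics/w5.png',np.clip(cv2.resize(f['color'][130:300,220:420],None,fx=3.5,fy=3.5,interpolation=2)*1.7,0,255).astype('uint8'))
print(rel([502,248,205]))
E
```

```text
t: 7.93
ee_pos: [571.8, -260.1, 188.2]
tcp_rot: [0.679, 3.064, -0.0]
ft_force: [0.2, 0.2, -0.0]
gripper_width: 0.3
[ 571.81480548 -260.12899818  188.2192456 ] [ 0.16093866  0.22941282 -0.04684942]
[ 6.92762735 10.7716802  -0.46179362]
```

View pics/w5.png

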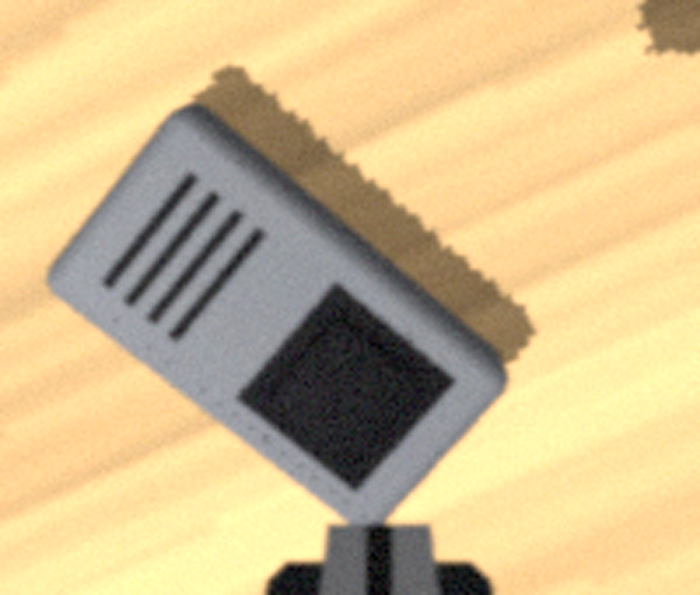

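The key has sunk: its side face and shadow have shrunk to a thin rim, and the pendant has not moved. Next is the start button.

```bash

python3 -m creep '[[0.5,0.8,-0.4,0,0],[1,1.6,-0.4,0,0],[1.5,2.4,-0.4,0,0],[2,3.2,-0.4,0,0],[2.5,4,-0.4,0,0],[3,4.8,-0.4,0,0],[3.5,5.5,-0.4,0,0],[4,6.2,-0.4,0,0]]'
python3 -m creep '[[0.5,0.8,0,0,0],[1,1.6,0,0,0],[1.5,2.4,0,0,0],[2,3.2,0,0,0],[2.5,4,0,0,0],[2.9,4.5,0,0,0],[2.9,4.5,0,0,0],[2.9,4.5,0,0,0]]'
python3 -m creep '[[0,0,0,0,0],[0,0,0,0,0]]'
python3 - <<'E'
from h import *
s=arm.sense();f=arm.grab_frame('wrist');cv2.imwrite('pics/w6.png',f['color']);print(s['ee_pos'])
E
```

```text
t: 8.65
ee_pos: [529.6, 34.7, 200.7]
tcp_rot: [-0.677, -3.065, 0.002]
ft_force: [0.8, 0.4, -0.3]
gripper_width: -0.1
t: 9.32
ee_pos: [500.3, 246.6, 200.3]
tcp_rot: [-0.672, -3.066, 0.004]
ft_force: [0.3, -0.8, -0.3]
gripper_width: 0.1
t: 9.48
ee_pos: [502.2, 243.0, 201.8]
tcp_rot: [-0.683, -3.066, 0.003]
ft_force: [0.4, -0.3, 0.1]
gripper_width: 0.1
[502.15627057 243.02710255 201.7634687 ]
```

View pics/w6.png

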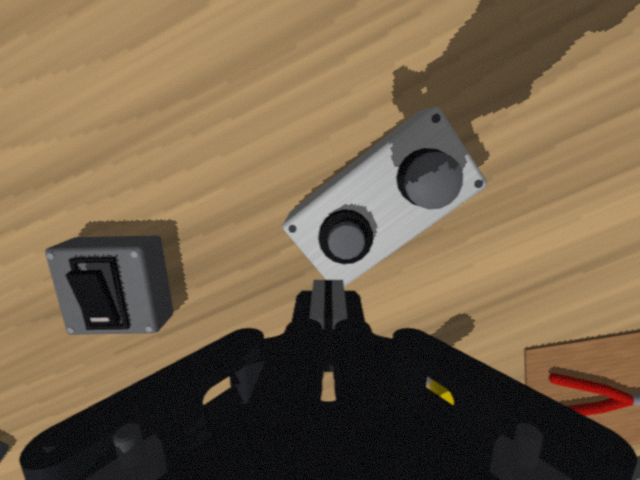

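```bash

python3 - <<'E'
from h import *
s=arm.sense();f=arm.grab_frame('wrist')
print(wristpx(f,s,347,241,72));print(rel([514.5,250,95]))
E
```

```text
[516.93504828 253.61223883  72.        ]
[-0.20460482  0.28319015  2.68325993]
```

```bash

python3 -m creep '[[-0.1,0.2,0.7,0,0],[-0.2,0.31,1.5,0,0],[-0.2,0.31,2.2,0,0],[-0.2,0.31,2.5,0,0],[-0.2,0.31,2.6,0,0],[-0.2,0.31,2.65,0,0],[-0.2,0.31,2.65,0,0],[-0.2,0.31,2.65,0,0]]'
python3 - <<'E'
from h import *
s=arm.sense();f=arm.grab_frame('wrist');cv2.imwrite('pics/w7.png',f['color']);print(s['ee_pos'],s['ft_force'])
E
```

```text
t: 10.25
ee_pos: [515.4, 253.1, 98.5]
tcp_rot: [0.679, 3.065, 0.003]
ft_force: [0.7, 0.7, 0.6]
gripper_width: 0.0
[515.4120137  253.09338981  98.47007098] [0.67406323 0.68997343 0.63846162]
```

View pics/w7.png

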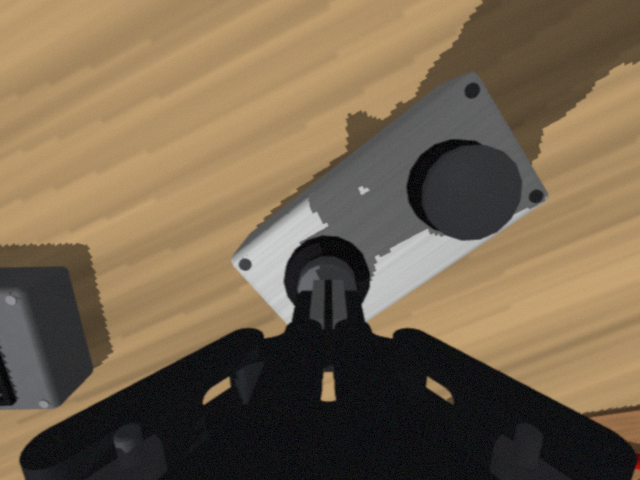

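```bash

python3 -m creep '[[0,0,0.1,0,0],[0,0,0.2,0,0],[0,0,0.27,0,0],[0,0,0.32,0,0],[0,0,0.36,0,0],[0,0,0.38,0,0],[0,0,0.38,0,0],[0,0,0.38,0,0]]'
python3 -m creep '[[0,0,0.02,0,0],[0,0,0.04,0,0],[0,0,0.04,0,0],[0,0,0.04,0,0]]'
```

```text
t: 10.97
ee_pos: [514.8, 253.1, 83.0]
tcp_rot: [0.679, 3.067, 0.002]
ft_force: [-4.1, -1.6, 13.8]
gripper_width: -0.1
t: 11.3
ee_pos: [514.9, 253.2, 82.8]
tcp_rot: [0.679, 3.066, 0.003]
ft_force: [-9.1, -4.3, 26.5]
gripper_width: -0.2
```

Hard stop reached at the expected height, well past 5 N. I'll back off and check.

```bash

python3 -m creep '[[0,0,-0.4,0,0],[0,0,-1.2,0,0],[0.1,0,-2.1,0,0],[0.7,0.1,-3,0,0],[0.7,0.1,-3.5,0,0],[0.7,0.1,-3.5,0,0],[0.7,0.1,-3.5,0,0],[0.7,0.1,-3.5,0,0]]'
python3 - <<'E'
from h import *
f=arm.grab_frame('wrist');s=arm.sense();print(s['t'],s['ee_pos'],s['ft_force'])
g=arm.grab_frame('scene');cv2.imwrite('pics/end_s.png',g['color']);cv2.imwrite('pics/end_w.png',f['color'])
a=g['color'][215:350,200:500];b=cv2.imread('pics/scene0.png')[215:350,200:500]
a=g['color'][170:350,170:500];b=cv2.imread('pics/scene0.png')[170:350,170:500]
cv2.imwrite('pics/end_c.png',np.vstack([cv2.resize(i,(550,300),interpolation=2) for i in (b,a)]))
E
```

```text
t: 11.97
ee_pos: [490.3, 267.8, 218.9]
tcp_rot: [-0.679, -3.066, 0.002]
ft_force: [-0.2, -0.6, -0.5]
gripper_width: -0.0
12.0167 [490.18827301 267.52095065 218.33034704] [-0.34195217  0.24647437 -0.4093739 ]
```

View pics/end_c.png

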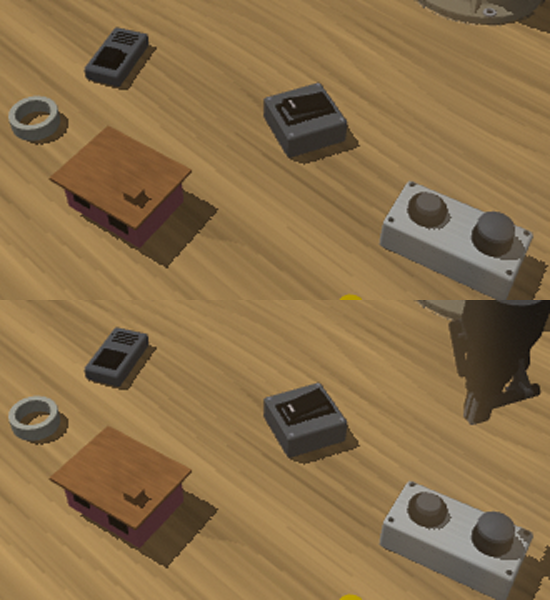

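View pics/end_w.png

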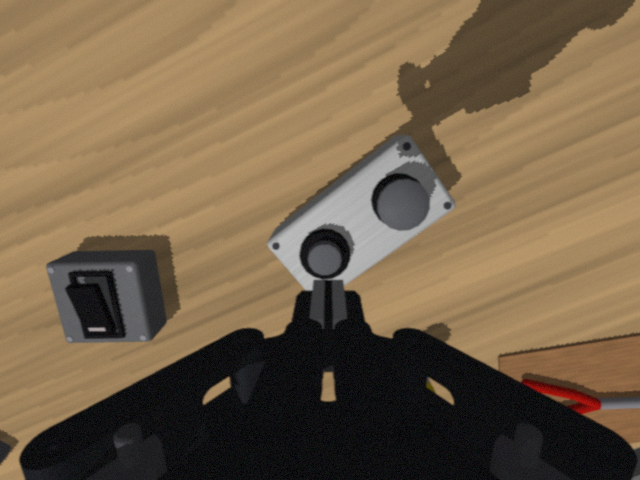

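The before/after views show the rocker tilted on and the key sunk. The start button is back out, and nothing else has moved. I'm handing in.

```bash
python3 -c "
from plant import arm
print(arm.close_job())"
```

```text
the job is handed in; nothing more can be done
None
```

I pressed the rocker, then the square key, then the start button, each with the closed fingertips until it hit its stop. The job was handed in after about 12 s of the 56 s allowed. No verdict is reported.

| Press | Push at the stop | What I checked |
|---|---|---|
| Rocker | about 23 N, fingertips about 50 mm above the bench | Its pale bar moved down about 3.0 px in the scene camera. Full travel predicts about 2.4 px, so the two disagree by about half a pixel, but both point to fully on. |
| Square key | about 22 N, fingertips at 28 mm, the height expected when fully in | The wrist picture shows the key sunk, with the pendant lying flat and unmoved. |
| Start button | about 26 N, fingertips at 66 mm, the height expected when fully in | The final pictures show the button back out. |

- **Left alone:** before and after, the scene pictures show the house, tape roll, pendant and stop button unchanged. I did not compare the glue stick closely, as only its cap is in the cropped comparison, but the arm never went near it.
- **Robot:** it ended clear of everything, with no force at the wrist.
- **Limits of the checks:** I could not read the joint values directly. The rocker and key states come from the contact heights, forces and pictures.

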